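File a zellige tile in its drawer

ROBOT

A 6-joint arm with a two-finger parallel gripper is mounted at the origin on the work surface. World frame = base frame: x ahead of the robot, y to its left, z up, the work surface at z = 0. Lengths are in mm, angles in degrees, forces in N, time in s.
With the tool pointing down it reaches from about 300 to 850 mm from the base axis. Payload 4.2 kg.
Tool frame: the origin (TCP) lies on the centre line of the jaws, within the pads' length; the fingertips stand 11 mm ahead of it and the grasp point (between the pads) lies 8 mm behind it; z points along the fingers, y is the line along which they close (so a half turn about z gives the same grasp; the last joint's range is limited). The gripper opens to 91 mm and grips with 3 to 60 N. Pads are 32 mm wide; open, the fingers measure 118 mm over their backs; the gripper's body (76 mm by 178 mm) begins 60 mm behind the grasp point.
Start: joints at [66.921, 18.312, 89.639, -0, 72.044, -1.146], TCP at [214.777, 533.398, 224.976] pointing down, gripper open.
Joint ranges: [-177.97, 177.97], [-48.28, 115.42], [12.27, 149.76], [-77.06, 257.06], [2.81, 150.46], [-146.56, 146.56]. Speed limits (degrees/s): [147.25, 147.25, 180, 180, 180, 180].

INTERFACE

Orientations are given as [roll, pitch, yaw] about the fixed x, y, z axes, in that order (R = Rz(yaw) Ry(pitch) Rx(roll)).
In Python, from workcell import env, grab_frame, camera_model, models gives the robot as it stands.
- The arm moves only by the shell command python3 -m crank 'ROWS' [FORCE]. ROWS is text: rows parted by semicolons, each of 7 numbers parted by spaces: the closure, from -1 (fully open) to 1 (shut), so that 0 is half open, then the shift along the tool's x, y, z in mm, then the turn, a rotation vector about the tool's x, y, z in degrees. A call has 1 to 10 rows; each row shifts and turns the commanded pose from where the row before left it, along the tool's axes as they then stand; what a row does not reach is not made up. A row lasts 1/8 s, in which the tool goes at most 62.5 mm and 10.7 degrees, less where a joint would pass 70% of its speed; a pose out of reach is approached as far as the arm can. A call is refused whole if a number of a shift passes 62.5 or a number of a turn 10.7, either way. A call with a gripper value outside its range is refused whole. The fingers move at their own pace and stop on an object; FORCE is the grip in N (left out, the last holds). Time passes only in rows, so rows that do not move let the fingers close. It gives the time, the measured TCP pose, the force, the opening and the grip force at its end, in the units of the state.
- env.state(): the state, without advancing time (a new reading comes with each control period).
- grab_frame(name): name is "scene" or "top"; returns the picture (480x640x3 uint8, blue, green, red); there is no depth.
- camera_model(name): a dict with "K" (3x3 intrinsics, pixels), "k1" (the pictures are not rectified: a ray, as slopes to the right and down, at radius r is drawn at 1 + k1 r^2 times it, then the intrinsics apply), "R" (3x3) and "t" (3): a world point X has camera coordinates R X + t. Camera axes: x right, y down, z forward; pixel columns grow to the right and rows downward; lengths in mm; the calibration is good to about 2 mm. A picture is of the moment at which its call begins. camera_model takes no time and is no camera call.
- env.job_done(): hands the job in; it is judged then, once.
Trained networks look in the newest picture that a camera, given by its name, has taken for a name from the list of things; names that differ only in an ending like _2 or _b are one class to them, and where a whole thing is asked for, a point or a joint stands for the part that bears it (a point fixed in the world has none). Each returns a list of dicts, best first, with "p" (0 to 1); they miss things now and then, are a little off and sometimes report something else, mostly with a low value. They report only what shows in the picture. A call takes as long as a camera call. They do not tell look-alikes from the thing itself.
- models.search_frame(name, camera): "point" ([x, y, z] in mm, in world coordinates, good to about 4 mm: the middle of the surface that is visible of it).
The state is a dict: "time_s": time; "qpos": joint angles; "qvel": joint speeds; "effort": joint torques, N m; "ee_pos": TCP position; "ee_rot": TCP orientation; "force": force on the tool from outside, world axes, zero at the start; "torque": the same for the moment, N m; "gripper_width": finger opening in mm; "gripper_force": force on a finger pad.
Only numpy, scipy, OpenCV 4.12 (cv2) and the standard library are available. Lean on these libraries where they do the work, as an engineer would, in place of code of your own. Each camera call takes 0.05 s, during which the arm holds its last target. There are 200 camera calls.

TASK

Pull the drawer with the blue front all the way out, until it is hard against its stop, and leave it there with the loose blue tile from the bench laid flat inside it, glazed face with the white star up. How far the drawer comes out is not known: feel for the end of its travel. Keep the green drawer shut and leave the tub, the bottle and the stack of tiles where they stand.

Things in the scene. Friction and masses are not known exactly. Their poses are not given: they have to be found in the camera images.
- blue_chest: fixed wooden chest, 220 deep (x) x 160 wide (y) x 80 mm high, blue and cream tiles inlaid in its top and one drawer with a blue tiled front. Origin at the centre of its underside on the bench; x points from its front to its back, so the drawer pulls out along its -x; z up. Its front opening lies at x = -110 mm, its top board is 8 mm thick
- blue_handle (a point): middle of the blue drawer's handle, a round steel bar of 10 mm diameter and 80 mm length along y, 40 mm in front of the drawer's front face (35 mm clear gap) and 52 mm above the bench, held by a post at each end; axes as the chest; moves with the drawer
- blue_floor (a point): point on the blue drawer's inner floor, 20 mm above the bench, at the inside of its front board, mid-width, 52 mm behind the handle; x points to the drawer's back, z up; moves with the drawer. Inside 126 mm wide; side walls rise 32 mm and the 12 mm thick front board 55 mm above the floor. From 145 mm behind the front board fixed rows of blue stock fill the back
- blue_stop (a joint): rubber buffer of the blue drawer's stop, hidden in the chest: 0 while the drawer is short of it, growing as the drawer presses it in (weak spring, 1 N) to 0.008 m, where it is solid. The stop is set differently each time: the drawer comes out 90 to 135 mm in all. The drawer slides with about 5 N of drag and stays where it is left
- tile: loose glazed blue square tile with a white star on top, 44 x 44 x 14 mm, 70 g, flat on the bench; origin at the centre of its underside, z up, sides along x and y
- green_chest: fixed chest of the same build and frame as the blue one, but green and cream tiles in its top and a green tiled drawer front; its drawer stays shut
- green_handle (a point): middle of the green drawer's handle bar, same as the blue one
- tub: cream plastic tub with an orange lid, 76 mm diameter, 75 mm high; origin at the centre of its underside
- bottle: blue water bottle, 64 mm diameter, 190 mm high; origin at the centre of its underside
- stack: stack of three tiles, cream and red, 90 x 90 x 39 mm; origin at the centre of its underside
Not all that is in view belongs to the job. Several things look just like the tile: the one meant starts farthest to the robot's right.

How it is judged:
By the outcome, as a careful person would: the job done as asked, in the order asked, and still so for the second after the job is handed in, with the robot touching nothing.
It also fails if it takes over 70 s, if anything falls off the work surface, if the arm or the gripper's body presses on something with over 40 N, if the wrist force passes 120 N, or if a joint passes its speed limit or range.

## Working session

There is one attempt and no reset: what is moved stays moved. The work goes in short steps, Python scripts to look and compute and a shell command to move; the robot and the scene stay as the last step left them, time stands still between calls to the robot, and variables do not carry over. Pictures are saved under pics/ and viewed, at most 10 in all, crops included, and the job is handed in when it is done.

```bash
ls; mkdir -p pics; python3 - <<'E'
from workcell import env, grab_frame, camera_model, models
import cv2, numpy as np
for c in("scene","top"):
    cv2.imwrite(f"pics/{c}0.png",grab_frame(c))
    for n in["blue_chest","blue_handle","blue_floor","tile","green_chest","green_handle","tub","bottle","stack"]:
        print(c,n,[(np.round(d["point"]).tolist(),round(d["p"],2)) for d in models.search_frame(n,c)][:6])
print(env.state())
E
```

```text
pics
scene blue_chest [([703.0, 172.0, 79.0], 0.7), ([751.0, -123.0, 79.0], 0.28)]
scene blue_handle [([580.0, 181.0, 58.0], 0.91)]
scene blue_floor [([583.0, 181.0, 63.0], 0.9)]
scene tile [([458.0, 314.0, 11.0], 0.81), ([344.0, 415.0, 12.0], 0.81), ([449.0, 419.0, 12.0], 0.66), ([544.0, 407.0, 15.0], 0.64)]
scene green_chest [([750.0, -122.0, 79.0], 0.75)]
scene green_handle [([629.0, -145.0, 59.0], 0.68)]
scene tub [([455.0, -343.0, 56.0], 0.9)]
scene bottle [([674.0, -344.0, 104.0], 0.95), ([750.0, -120.0, 81.0], 0.31), ([581.0, 184.0, 59.0], 0.23)]
scene stack [([665.0, 408.0, 38.0], 0.67)]
top blue_chest [([688.0, 152.0, 78.0], 0.88)]
top blue_handle [([577.0, 166.0, 59.0], 0.64)]
top blue_floor [([579.0, 168.0, 57.0], 0.88)]
top tile [([455.0, 312.0, 12.0], 0.87), ([342.0, 410.0, 16.0], 0.85), ([540.0, 401.0, 17.0], 0.74), ([448.0, 419.0, 15.0], 0.57)]
top green_chest [([731.0, -155.0, 83.0], 0.75)]
top green_handle [([626.0, -161.0, 59.0], 0.93)]
top tub [([440.0, -346.0, 73.0], 0.72)]
top bottle [([660.0, -350.0, 127.0], 0.58)]
top stack [([659.0, 405.0, 38.0], 0.56), ([576.0, 164.0, 61.0], 0.45)]
{'time_s': 1.0, 'qpos': array([ 6.69212949e+01,  1.83100243e+01,  8.96371402e+01, -4.52639518e-04,
        7.20445236e+01, -1.14437521e+00]), 'qvel': array([-0.05355337,  0.07151229, -0.09549424, -0.04488648,  0.00172627,
        0.05941502]), 'effort': array([ 2.57634356e-04, -4.12349045e+01, -2.32233095e+01,  7.29558547e-02,
        3.76518094e-02, -1.14352039e-05]), 'ee_pos': array([214.78468833, 533.40557981, 225.00737238]), 'ee_rot': array([1.79991698e+02, 5.96531342e-04, 1.58065810e+02]), 'force': array([ 0.36239477, -0.61022527,  0.35856885]), 'torque': array([-0.05883736,  0.02593676,  0.01146683]), 'gripper_force': 0.0, 'gripper_width': 91.21776254186034}
```

View pics/top0.png

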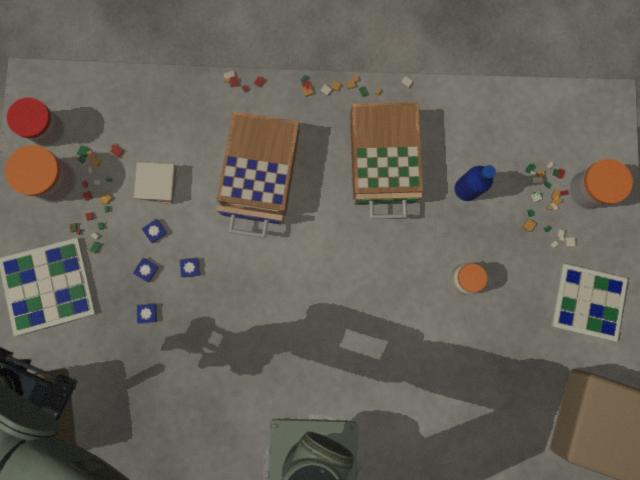

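View pics/scene0.png

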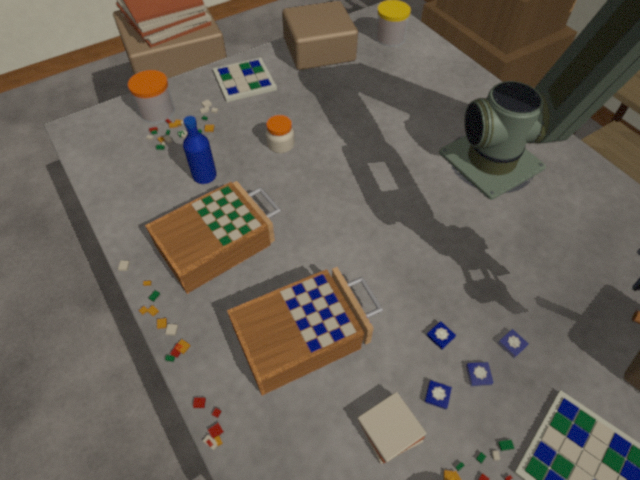

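The top view shows four look-alike tiles, at (154,231), (146,269), (190,267) and (147,313). The blue chest is at (258,165) with its handle at (248,226), and the green chest is at (387,150). The one farthest to the robot's right (smallest y) is the tile at (190,267), which is (440,335) in the scene view. I'll check it in a close crop and measure it.

```bash
cat >h.py <<'E'
from workcell import env, grab_frame, camera_model, models
import cv2, numpy as np
def unproj(cam,uv,z):
    m=camera_model(cam);K=np.array(m["K"],float);R=np.array(m["R"]);t=np.array(m["t"])
    p=cv2.undistortPoints(np.array(uv,float).reshape(-1,1,2),K,np.array([m["k1"],0,0,0],float)).reshape(-1,2)
    d=np.c_[p,np.ones(len(p))]@R; c=-R.T@t
    return c+d*((z-c[2])/d[:,2])[:,None]
def blue_rect(cam,im,c,r,z):
    x,y=c;sub=im[y-r:y+r,x-r:x+r].astype(int)
    b=(sub[...,0]-sub[...,2]>35)
    white=(sub.min(2)>120)
    m=cv2.morphologyEx((b).astype(np.uint8),cv2.MORPH_CLOSE,np.ones((5,5)))
    cs=max(cv2.findContours(m,cv2.RETR_EXTERNAL,cv2.CHAIN_APPROX_NONE)[0],key=cv2.contourArea)
    w=unproj(cam,cs.reshape(-1,2)+[x-r,y-r],z)[:,:2]
    return cv2.minAreaRect(w.astype(np.float32))
E
python3 - <<'E'
from h import *
t=cv2.imread("pics/top0.png");s=cv2.imread("pics/scene0.png")
print(blue_rect("top",t,(190,267),18,14),blue_rect("scene",s,(440,335),20,14))
for c,n in(("top",0),("scene",1)):
    m=camera_model(c);print(c,-np.array(m["R"]).T@m["t"],m["k1"])
a=cv2.resize(t[105:300,135:305],None,fx=3,fy=3,interpolation=cv2.INTER_CUBIC)
b=cv2.resize(s[255:395,220:475][:, :],None,fx=1,fy=1)
cv2.imwrite("pics/c1.png",a)
cv2.imwrite("pics/c2.png",cv2.resize(s[260:360,320:460],None,fx=5,fy=5,interpolation=cv2.INTER_CUBIC))
E
```

```text
((456.10675048828125, 312.8913879394531), (41.191009521484375, 41.37755584716797), 8.05249309539795) ((454.3464660644531, 314.4284973144531), (44.26145553588867, 44.04281234741211), 5.783911228179932)
top [ 366.97571919    6.05885466 1405.06693234] 0.04029271182865072
scene [898.04162748 531.14155178 957.40372448] -0.020798368147969138
```

View pics/c1.png

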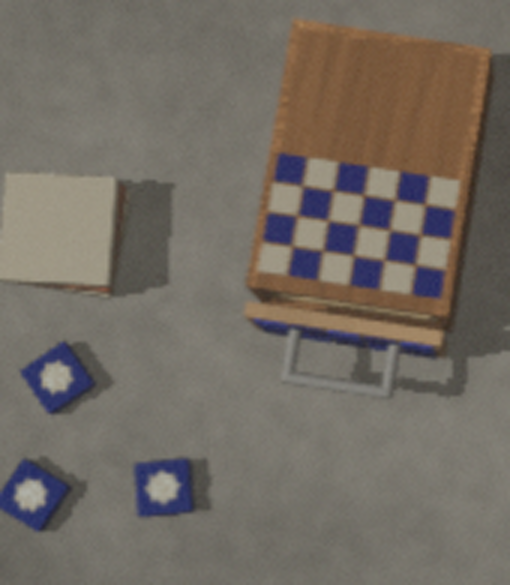

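View pics/c2.png

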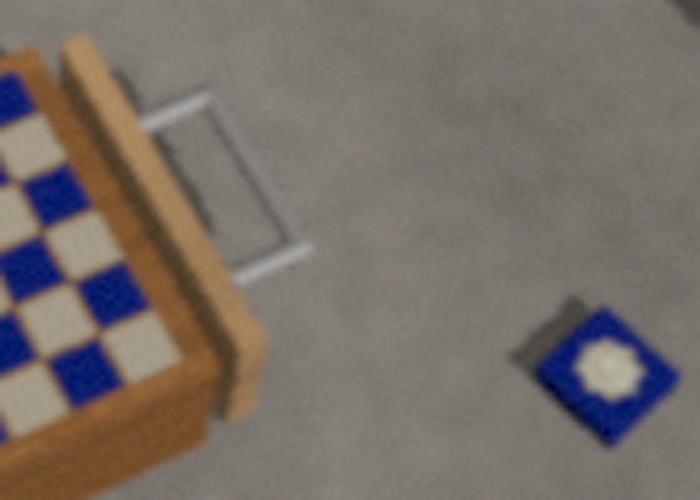

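The crop confirms the loose tile at crop (163,487) with its star up. The drawer is slightly ajar, and the handle bar runs from crop (287,378) to (390,390). Next I'll compute world positions.

```bash
python3 - <<'E'
from h import *
f=lambda P:np.array(P)/3-.33+[135,105]
g=lambda P:np.array(P)/5-.4+[320,260]
for n,w in(("top bar",unproj("top",f([(285,379),(391,391)]),55)),("scene bar",unproj("scene",g([(213,95),(303,248)]),55))):
    d=w[0]-w[1];print(n,np.round(w,1).tolist(),"mid",w.mean(0).round(1),"len",np.linalg.norm(d).round(1),"yaw of y axis",np.degrees(np.arctan2(-d[0],d[1])).round(1))
w=unproj("top",f([(295,20),(489,48),(448,318),(250,285)]),80);print(w.round(1).tolist(),w.mean(0))
for a,b in((3,0),(2,1)):
    d=w[b]-w[a];print(np.degrees(np.arctan2(d[1],d[0])))
print("front board top scene",unproj("scene",g([(80,40),(258,340)]),75).round(1).tolist())
E
```

```text
top bar [[542.0, 213.1, 55.0], [535.1, 128.8, 55.0]] mid [538.6 170.9  55. ] len 84.6 yaw of y axis -4.7
scene bar [[529.7, 134.9, 55.0], [541.3, 213.6, 55.0]] mid [535.5 174.2  55. ] len 79.5 yaw of y axis 171.6
[[828.7, 215.7, 80.0], [811.2, 59.9, 80.0], [591.1, 84.4, 80.0], [612.3, 240.3, 80.0]] [710.80661915 150.07380988  80.        ]
-6.490777994830562
-6.342300187959647
front board top scene [[569.1, 91.4, 75.0], [588.0, 242.9, 75.0]]
```

```bash
cat >d.py <<'E'
import sys
from h import *
from scipy.spatial.transform import Rotation as Ro
def delta(pos,yaw):
    s=env.state();R=Ro.from_euler("xyz",s["ee_rot"],degrees=True)
    T=Ro.from_euler("xyz",[180,0,yaw],degrees=True)
    print("t",round(s["time_s"],2),"pos",s["ee_pos"].round(1),"rot",s["ee_rot"].round(2),"F",s["force"].round(1),"w",round(s["gripper_width"],1),"gf",round(s["gripper_force"],1))
    print("shift tool",R.inv().apply(np.array(pos)-s["ee_pos"]).round(1),"turn tool",(R.inv()*T).as_rotvec(degrees=True).round(1))
if __name__=="__main__":
    a=list(map(float,sys.argv[1:]));delta(a[:3],a[3])
E
python3 -m crank '-1 -43.4 -21.5 0 0 0 0;-1 -43.4 -21.5 0 0 0 0;-1 -43.4 -21.5 0 0 0 0;-1 -43.4 -21.5 0 0 0 0;-1 -43.4 -21.5 0 0 0 0;-1 -43.4 -21.5 0 0 0 0;-1 -43.4 -21.5 0 0 0 0;-1 -43.4 -21.5 0 0 0 0;-1 -43.4 -21.5 0 0 0 0;-1 -43.4 -21.5 0 0 0 0'
python3 -m crank '0.3 0 0 0 0 0 10.6;0.3 0 0 0 0 0 10.6;0.3 0 0 0 0 0 10.6;0.3 0 0 0 0 0 10.6;0.3 0 0 0 0 0 10.6;0.3 0 0 0 0 0 10.6;0.3 0 0 0 0 0 10.6;0.3 0 0 0 0 0 0;0.3 0 0 0 0 0 0'
python3 d.py 537 172 46 83.5
```

```text
time_s: 2.25
ee_pos: [538.1, 170.6, 225.1]
ee_rot: [180.0, 0.0, 158.1]
force: [0.3, -0.1, 0.0]
gripper_width: 91.3
gripper_force: 0.0
time_s: 3.38
ee_pos: [537.1, 171.9, 225.0]
ee_rot: [180.0, -0.0, 84.0]
force: [-0.2, 0.6, -0.4]
gripper_width: 31.8
gripper_force: 0.0
t 3.38 pos [537.1 171.9 225. ] rot [180.    -0.    84.02] F [-0.2  0.6 -0.4] w 31.8 gf 0.0
shift tool [ 1.00e-01 -1.00e-01  1.79e+02] turn tool [ 0.  -0.   0.5]
```

```bash
python3 -m crank '0.3 0 0 50 0 0 0;0.3 0 0 50 0 0 0;0.3 0 0 25 0 0 0;0.3 0 0 10 0 0 0;0.3 0 0 10 0 0 0;0.3 0 0 10 0 0 0;0.3 0 0 10 0 0 0;0.3 0 0 14 0 0 0;0.3 0 0 0 0 0 0'
python3 -m crank '1 0 0 0 0 0 0;1 0 0 0 0 0 0;1 0 0 0 0 0 0;1 0 0 0 0 0 0;1 0 0 0 0 0 0;1 0 0 0 0 0 0' 40
python3 d.py 437 183.4 46 83.5
```

```text
time_s: 4.5
ee_pos: [536.2, 171.6, 44.7]
ee_rot: [-179.9, 0.1, 83.9]
force: [-1.3, -0.8, 0.1]
gripper_width: 31.7
gripper_force: 0.0
time_s: 5.25
ee_pos: [537.5, 172.0, 46.4]
ee_rot: [179.9, -0.0, 83.8]
force: [0.0, -0.8, 4.4]
gripper_width: 9.1
gripper_force: 40.0
t 5.25 pos [537.5 172.   46.4] rot [ 1.7994e+02 -3.0000e-02  8.3850e+01] F [ 0.  -0.8  4.4] w 9.1 gf 40.0
shift tool [   0.6 -101.2    0.3] turn tool [ 0.1 -0.   0.3]
```

```bash
python3 -m crank '1 0 -10 0 0 0 0;1 0 -10 0 0 0 0;1 0 -10 0 0 0 0;1 0 -10 0 0 0 0;1 0 -10 0 0 0 0;1 0 -10 0 0 0 0'
python3 -m crank '1 0 -4 0 0 0 0;1 0 -4 0 0 0 0;1 0 -4 0 0 0 0;1 0 0 0 0 0 0'
python3 -m crank '1 0 -4 0 0 0 0;1 0 -4 0 0 0 0;1 0 0 0 0 0 0'
```

```text
time_s: 6.0
ee_pos: [479.3, 179.0, 46.4]
ee_rot: [179.7, -0.1, 83.9]
force: [5.6, 0.8, -2.0]
gripper_width: 9.1
gripper_force: 40.0
time_s: 6.5
ee_pos: [466.7, 180.6, 46.4]
ee_rot: [179.8, -0.1, 83.8]
force: [3.4, 3.2, 0.4]
gripper_width: 9.1
gripper_force: 40.0
time_s: 6.88
ee_pos: [458.7, 181.5, 46.4]
ee_rot: [179.8, -0.1, 83.8]
force: [4.3, 3.8, 0.5]
gripper_width: 9.1
gripper_force: 40.0
```

```bash
for i in 1 2; do :; done
python3 -m crank '1 0 -4 0 0 0 0;1 0 -4 0 0 0 0;1 0 0 0 0 0 0' | grep -E "pos|force: \["
python3 -m crank '1 0 -4 0 0 0 0;1 0 -4 0 0 0 0;1 0 0 0 0 0 0'| grep -E "pos|force: \["
python3 -m crank '1 0 -4 0 0 0 0;1 0 0 0 0 0 0'| grep -E "pos|force: \["
```

```text
ee_pos: [451.2, 182.4, 46.4]
force: [4.0, 3.5, -0.6]
ee_pos: [447.7, 183.0, 46.5]
force: [14.9, -1.3, -10.3]
ee_pos: [447.2, 183.1, 46.6]
force: [24.9, -5.6, -16.9]
```

```bash
python3 -m crank '1 0 -2 0 0 0 0;1 0 0 0 0 0 0'| grep -E "pos|force: \["
python3 -m crank '1 0 3 0 0 0 0;1 0 0 0 0 0 0'| grep -E "pos|force: \["
python3 -m crank '0.3 0 0 0 0 0 0;0.3 0 0 0 0 0 0;0.3 0 0 0 0 0 0;0.3 0 0 0 0 0 0'
python3 d.py 455 313.5 150 185
```

```text
ee_pos: [447.1, 183.1, 46.6]
force: [29.8, -7.2, -21.9]
ee_pos: [447.4, 183.0, 46.5]
force: [21.3, -5.2, -14.5]
time_s: 8.88
ee_pos: [437.4, 182.0, 45.6]
ee_rot: [-179.9, 0.1, 83.9]
force: [0.9, -0.2, -0.8]
gripper_width: 31.9
gripper_force: 0.1
t 8.88 pos [437.4 182.   45.6] rot [-1.7987e+02  8.0000e-02  8.3900e+01] F [ 0.9 -0.2 -0.8] w 31.9 gf 0.1
shift tool [ 132.5    3.3 -104.6] turn tool [-2.000e-01 -1.000e-01 -1.011e+02]
```

```bash
python3 -m crank '0.3 0 8 0 0 0 0;0.3 0 0 -10 0 0 0;0.3 0 0 -20 0 0 0;0.3 0 0 -50 0 0 0;0.3 0 0 -50 0 0 0;-0.5 44 0 0 0 0 0;-0.5 44 0 0 0 0 0;-0.5 44 0 0 0 0 0;-0.5 0 0 0 0 0 0'
python3 -m crank '-0.5 0 0 0 0 0 -10.1;-0.5 0 0 0 0 0 -10.1;-0.5 0 0 0 0 0 -10.1;-0.5 0 0 0 0 0 -10.1;-0.5 0 0 0 0 0 -10.1;-0.5 0 0 0 0 0 -10.1;-0.5 0 0 0 0 0 -10.1;-0.5 0 0 0 0 0 -10.1;-0.5 0 0 0 0 0 -10.1;-0.5 0 0 0 0 0 -10.1'
python3 -m crank '-0.5 0 0 0 0 0 0;-0.5 0 0 0 0 0 0'|grep width
python3 - <<'E'
from h import *
from d import delta
s=grab_frame("scene");t=grab_frame("top")
print(blue_rect("scene",s,(440,335),20,14))
cv2.imwrite("pics/s1.png",s)
cv2.imwrite("pics/t1.png",cv2.resize(t[130:330,120:320],None,fx=3,fy=3,interpolation=cv2.INTER_CUBIC))
for c in("top","scene"):
  for n in["blue_handle","tile"]: print(c,n,[(np.round(d["point"]).tolist(),round(d["p"],2)) for d in models.search_frame(n,c)][:5])
delta([455,313.5,13],185)
E
```

```text
time_s: 10.0
ee_pos: [460.8, 315.2, 176.3]
ee_rot: [180.0, -0.1, 84.0]
force: [-0.2, -0.4, -0.1]
gripper_width: 67.4
gripper_force: 0.0
time_s: 11.25
ee_pos: [460.4, 311.5, 176.4]
ee_rot: [-180.0, -0.0, -174.8]
force: [0.6, -0.3, -0.3]
gripper_width: 68.7
gripper_force: 0.0
gripper_width: 68.7
((453.8199157714844, 314.24383544921875), (45.3463020324707, 44.30406188964844), 5.784632682800293)
top blue_handle [([547.0, 173.0, 24.0], 0.97)]
top tile [([433.0, 304.0, 14.0], 0.47)]
scene blue_handle [([521.0, 179.0, 26.0], 0.7), ([675.0, -342.0, 103.0], 0.28)]
scene tile [([347.0, 408.0, 12.0], 0.89), ([542.0, 407.0, 15.0], 0.86), ([457.0, 312.0, 11.0], 0.84), ([452.0, 419.0, 15.0], 0.69)]
t 11.8 pos [460.7 312.8 175.9] rot [-180.     -0.   -175.16] F [0.  0.5 0.7] w 68.1 gf 0.0
shift tool [  5.6   1.2 162.9] turn tool [-0.  -0.  -0.2]
```

View pics/s1.png

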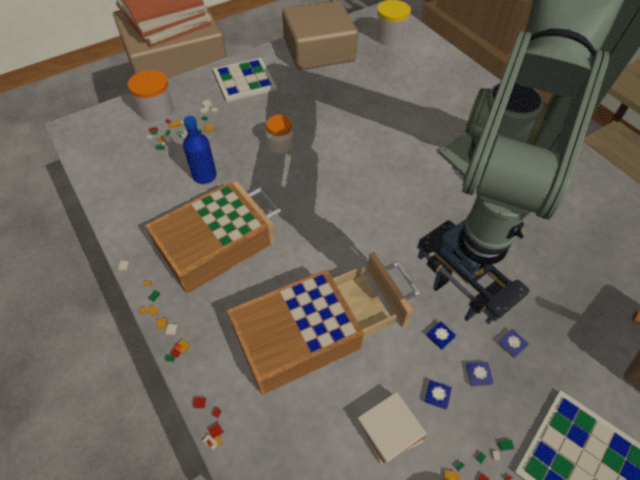

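The scene view shows the blue drawer out, with its handle at (402,280). The tile is untouched at (440,335) below the gripper, and the other objects stand where they were. Now I'll grasp the tile.

```bash
python3 -m crank '-0.5 5.6 1 50 0 0 0;-0.5 0 0 50 0 0 0;-0.5 0 0 30 0 0 0;-0.5 0 0 10 0 0 0;-0.5 0 0 10 0 0 0;-0.5 0 0 6 0 0 0;-0.5 0 0 6 0 0 0;-0.5 0 0 0 0 0 0'
python3 -m crank '1 0 0 0 0 0 0;1 0 0 0 0 0 0;1 0 0 0 0 0 0;1 0 0 0 0 0 0;1 0 0 0 0 0 0' 15
python3 -m crank '1 0 0 -20 0 0 0;1 0 0 -40 0 0 0;1 0 0 -40 0 0 0;1 0 0 -40 0 0 0;1 0 0 0 0 0 0'
```

```text
time_s: 12.8
ee_pos: [455.0, 313.4, 14.0]
ee_rot: [180.0, 0.0, -175.1]
force: [-0.2, 0.4, -0.1]
gripper_width: 68.5
gripper_force: 0.0
time_s: 13.42
ee_pos: [455.2, 313.5, 14.2]
ee_rot: [180.0, 0.0, -175.1]
force: [0.5, 0.1, 2.3]
gripper_width: 44.5
gripper_force: 14.7
time_s: 14.05
ee_pos: [456.6, 314.4, 156.9]
ee_rot: [179.8, 0.3, -175.1]
force: [-0.4, 0.3, -1.8]
gripper_width: 44.5
gripper_force: 14.7
```

```bash
python3 -m crank '1 0 0 0 0 0 5.7;1 0 0 0 0 0 5.7;1 0 0 0 0 0 0' | grep rot; python3 d.py 544.6 171.8 36 173.5
```

```text
ee_rot: [-179.9, -0.1, 173.5]
t 14.43 pos [454.2 312.8 152.4] rot [-1.7989e+02 -1.3000e-01  1.7354e+02] F [ 0.3 -0.5 -1.5] w 44.5 gf 14.7
shift tool [-105.9 -129.7  116.4] turn tool [-0.1 -0.1  0. ]
```

```bash
python3 -m crank '1 -35.3 -43.2 0 0 0 0;1 -35.3 -43.2 0 0 0 0;1 -35.3 -43.2 0 0 0 0;1 0 0 0 0 0 0;1 0 0 0 0 0 0'; python3 - <<'E'
from h import *
from d import delta
s=grab_frame("scene")
cv2.imwrite("pics/s2.png",cv2.resize(s[220:400,300:520],None,fx=3,fy=3,interpolation=cv2.INTER_CUBIC))
delta([544.6,171.8,36],173.5)
E
```

```text
time_s: 15.05
ee_pos: [544.8, 172.5, 153.1]
ee_rot: [-180.0, -0.1, 173.5]
force: [0.2, 0.4, -1.1]
gripper_width: 44.3
gripper_force: 14.7
t 15.1 pos [544.6 173.1 153.3] rot [-1.8000e+02 -1.0000e-01  1.7354e+02] F [-0.4  0.4 -0.2] w 44.4 gf 14.7
shift tool [ -0.3  -1.3 117.3] turn tool [-0.  -0.1  0. ]
```

View pics/s2.png

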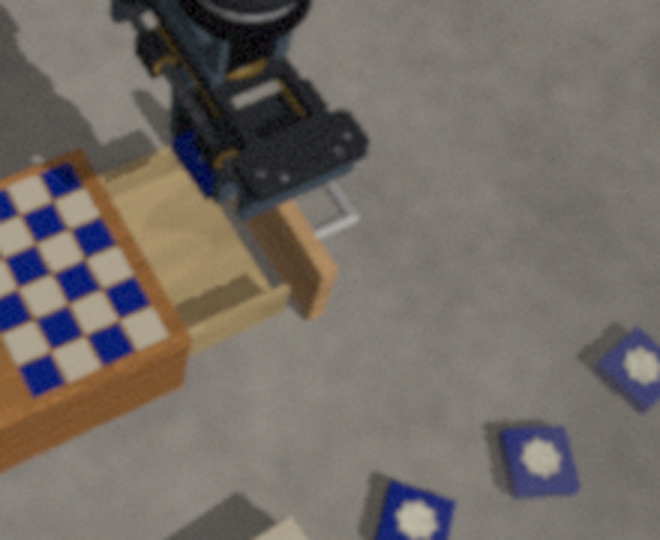

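The crop shows the tile held at crop (195,160), above the open drawer whose interior is around (215,230). Parallax from the height shifts it up and to the right, which agrees with the computed position. I'll lower it gently.

```bash
python3 -m crank '1 0 -1 40 0 0 0;1 0 0 30 0 0 0;1 0 0 15 0 0 0;1 0 0 10 0 0 0;1 0 0 10 0 0 0;1 0 0 6 0 0 0;1 0 0 3 0 0 0;1 0 0 0 0 0 0'
python3 -m crank '1 0 0 2 0 0 0;1 0 0 1 0 0 0;1 0 0 0 0 0 0'
```

```text
time_s: 16.1
ee_pos: [545.5, 171.5, 40.1]
ee_rot: [180.0, 0.0, 173.5]
force: [0.1, 0.3, -1.2]
gripper_width: 44.6
gripper_force: 14.7
time_s: 16.48
ee_pos: [545.4, 171.5, 37.0]
ee_rot: [180.0, 0.0, 173.5]
force: [0.5, -0.2, -1.7]
gripper_width: 44.8
gripper_force: 14.7
```

```bash
python3 -m crank '1 0 0 1.5 0 0 0;1 0 0 1 0 0 0;1 0 0 0 0 0 0'
python3 -m crank '-0.35 0 0 0 0 0 0;-0.35 0 0 0 0 0 0;-0.35 0 0 0 0 0 0'
python3 -m crank '-0.35 0 0 -5 0 0 0;-0.35 0 0 -15 0 0 0;-0.35 0 0 -30 0 0 0;-0.35 0 0 -50 0 0 0;-0.35 0 0 -50 0 0 0;-0.35 50 0 -20 0 0 0;-0.35 50 30 0 0 0 0;-0.35 50 30 0 0 0 0;-0.35 0 50 0 0 0 0;-0.35 0 50 0 0 0 0'
python3 - <<'E'
from h import *
s=grab_frame("scene");t=grab_frame("top")
a=cv2.resize(s[230:380,320:450],(520,600),interpolation=cv2.INTER_CUBIC)
cv2.imwrite("pics/s3.png",a)
cv2.imwrite("pics/t3.png",cv2.resize(t[160:290,200:320],(552,598),interpolation=cv2.INTER_CUBIC))
E
```

```text
time_s: 16.85
ee_pos: [545.3, 171.5, 34.3]
ee_rot: [-180.0, -0.0, 173.5]
force: [0.1, -0.4, 0.2]
gripper_width: 44.5
gripper_force: 14.7
time_s: 17.23
ee_pos: [545.5, 171.6, 34.6]
ee_rot: [180.0, 0.0, 173.5]
force: [-0.1, 0.6, -0.3]
gripper_width: 61.4
gripper_force: 0.0
time_s: 18.48
ee_pos: [414.1, 349.0, 206.4]
ee_rot: [179.9, 0.1, 173.5]
force: [0.7, -0.2, -0.0]
gripper_width: 61.4
gripper_force: 0.0
```

View pics/s3.png

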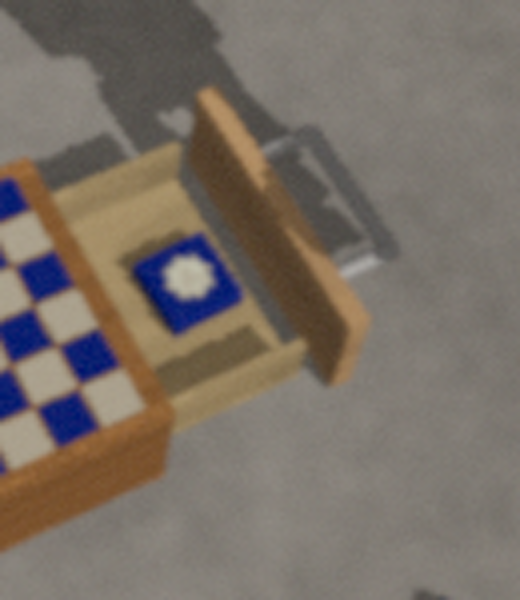

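View pics/t3.png

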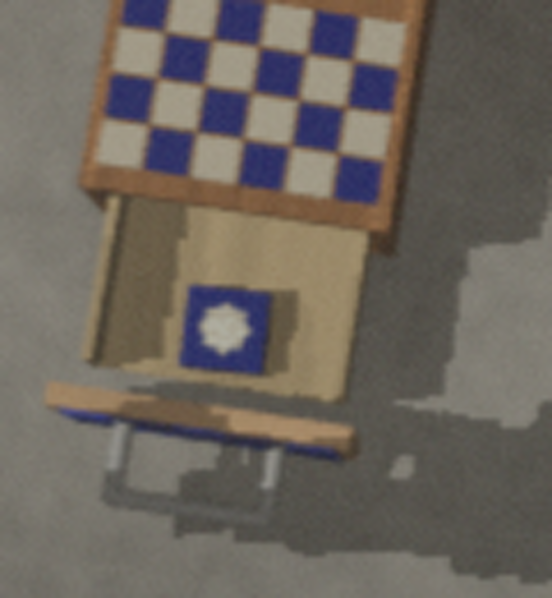

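The tile lies flat with its star up, at crop (190,280) in the scene view and (225,328) in the top view. The drawer is out. I'll check the handle position against where the stop was felt (x≈447).

```bash
python3 - <<'E'
from h import *
f=lambda P:np.array(P)/4.6-.4+[200,160]
g=lambda P:np.array(P)/4-.4+[320,230]
for w in(unproj("top",f([(105,495),(272,516)]),52),unproj("scene",g([(310,133),(390,250)]),52)):print(w.round(1).tolist(),w.mean(0).round(1))
E
```

```text
[[455.6, 226.1, 52.0], [447.3, 140.1, 52.0]] [451.4 183.1  52. ]
[[441.3, 142.9, 52.0], [451.1, 223.0, 52.0]] [446.2 182.9  52. ]
```

```bash
python3 -c "
from workcell import env
print(env.job_done())"
```

```text
the job is handed in; nothing more can be done
None
```

I pulled the blue drawer out until it went solid against its stop (the pull rose to about 30 N with no further movement), laid the right-most blue tile flat inside with its star up, left the green drawer, tub, bottle and stack alone, and handed the job in at about 18.6 s.

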